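Seat the bobbin, then hold the sprung hood just below balance

ROBOT

A 6-joint arm with a two-finger parallel gripper is mounted at the origin on the work surface. World frame = base frame: x ahead of the robot, y to its left, z up, the work surface at z = 0. Lengths are in m, angles in rad, forces in N, time in s.
With the tool pointing down it reaches from about 0.4 to 0.825 m from the base axis. Payload 7 kg.
Tool frame: the origin (TCP) lies midway between the tips of the shut fingers; the grasp point (between the pads) lies 19 mm behind it; y points along the fingers, z is the direction in which the jaws open and shut, and the axes are right-handed (so a half turn about y gives the same grasp; the last joint's range is limited). The gripper opens to 85 mm and grips with 20 to 120 N. Pads are 22 mm wide; open, the fingers measure 114 mm over their backs; the gripper's body (76 mm by 85 mm) begins 54 mm behind the grasp point. The pads swing forward as they close: fully open they stand 13 mm farther back than shut.
Start: joints at [-1.029, 0.359, 0.012, 0, -1.224, -0.288], TCP at [0.169, -0.653, 0.231] pointing down, gripper open.
Joint ranges: [-3.07, 3.07], [-1.43, 2.12], [-1.02, 1.25], [-3.03, 1.67], [-3.05, -0], [-3.03, 3.03]. Speed limits (rad/s): [2.39, 2.39, 3.01, 3.14, 3.14, 3.14].

INTERFACE

Orientations are given as [roll, pitch, yaw] about the fixed x, y, z axes, in that order (R = Rz(yaw) Ry(pitch) Rx(roll)).
In Python, from rig import manip, vision, order gives the robot as it stands.
- The arm moves only by the shell command python3 -m creep 'ROWS' [OPENING] [FORCE]. ROWS is JSON, a list of rows, each a list of 6 numbers: the shift along the tool's x, y, z scaled (see below), then the turn, a rotation vector about the tool's x, y, z scaled (see below). In form: [[dx, dy, dz, wx, wy, wz], ...]. A call has 1 to 10 rows; each row shifts and turns the pose as measured when the row begins, along the tool's axes as they then stand; what a row does not reach is not made up. The controller multiplies each number of a shift by 3 cm and each number of a turn by 0.12 rad. A row lasts 1/10 s, in which the tool goes at most 50 mm and 8.59 degrees, less where a joint would pass 70% of its speed; a pose out of reach is approached as far as the arm can. A call with a number of a shift or a turn outside -1 to 1 is refused whole. A call with a gripper value outside its range is refused whole. OPENING is the opening, from -1 (shut) to 1 (fully open), set as the call begins (- or left out, the last holds). The fingers move at their own pace and stop on an object; FORCE is the grip in N (left out, the last holds). Time passes only in rows, so rows that do not move let the fingers close. It gives the time, the measured TCP pose, the force and the opening at its end, in the units of the state.
- manip.state(): the state, without advancing time (a new reading comes with each control period).
- vision.grab_frame(name): name is "scene" or "top"; returns a dict with "img" (384x512x3 uint8, red, green, blue), "mtx" (3x3 intrinsics, pixels), "R" (3x3) and "t" (3): a world point X has camera coordinates R X + t. Camera axes: x right, y down, z forward; pixel columns grow to the right and rows downward; lengths in m; the calibration is good to about 2 mm. A picture is of the moment at which its call begins. There is no depth.
- order.job_done(): hands the job in, once; it reports no verdict.
The state is a dict: "t": time; "joints": joint angles; "joint_velocities": joint speeds; "joint_efforts": joint torques, N m; "tool_pos": TCP position; "tcp_rot": TCP orientation; "force": force on the tool from outside, world axes, zero at the start; "moment": the same for the moment, N m; "width": opening from 0.0 (shut) to 1.0 (fully open).
Only numpy, scipy, OpenCV 4.12 (cv2) and the standard library are available. Lean on these libraries where they do the work, as an engineer would, in place of code of your own. Each camera call takes 0.05 s, during which the arm holds its last target. There are 200 camera calls.

TASK

Set up the roundness gauge for a look at its optics: first seat the loose flanged bobbin upright and fully home over the turntable's upright spindle and let go of it. Then take the sprung hood of the optics housing by its bar, swing it up past its balance point and, keeping hold, ease it back to just below balance (within about ten degrees), where it would fall shut if let go; finish there, still holding the bar and keeping the hood still. Never let the hood fly open to its stop or slam down, and leave the other things on the bench where they are.

Things in the scene. Friction and masses are not known exactly. Their poses are not given: they have to be found in the camera images.
- bobbin: plain aluminium flanged bobbin, standing upright on the bench, to the robot's side of the turntable. 70 mm tall, both flanges 56 mm across (lower 10 mm thick, upper 16 mm thick, that is from 54 to 70 mm above the underside), waist 36 mm across; a 20 mm bore runs right through. About 0.16 kg. Origin: centre of the underside, z up its axis.
- turntable: white fixed turntable unit, 150 x 150 mm and 33 mm high, with a steel disc 100 mm across and 12 mm thick on it, from whose centre a steel spindle stands up. Origin: centre of the underside. Nothing in it moves.
- spindle_foot (a point): point on the spindle's axis at the disc's upper face (45 mm above the bench), where the centre of the bobbin's underside ends up when it is fully home; z points up along the spindle.
- spindle_tip (a point): top of the spindle, 90 mm above the bench, 45 mm above the disc. The spindle is 16 mm in diameter, coned to 7 mm over its last 8 mm.
- hood (a joint): angle of the hood, rad: 0 shut (level), growing as its bar side swings up; stop at 1.45. Hood 0.85 kg, with a spring of nearly constant lift at the hinge. Balance point at 0.95 rad (54 degrees): below it the hood falls shut by itself, above it it swings open to the stop; the pull at the bar is about 1.7 N when shut and 0.3 N at 0.1 rad from balance; little hinge friction.
- housing: fixed optics housing: white open-topped box, 200 mm deep (x), 220 mm wide (y), 100 mm high, shut by the hood. Origin: centre of the underside. Its x axis is level and points away from the bar side (away from the robot). The hood's hinge line runs parallel to its y axis through the point 100 mm along +x and 100 mm up from the origin (the far top rim).
- hood_bar (a point): middle of the hood's grip bar: round steel bar, 12 mm diameter, parallel to the hinge line, 120 mm long between two rods that carry it 50 mm out from the hood's free edge, on the robot's side. It lies 250 mm from the hinge line along the hood and 12 mm above it: 112 mm above the bench when shut. The space all round the bar is free. Its axes turn with the hood.
- cleaner: bystander: white bottle, 56 mm across, 150 mm tall. Origin: centre of the underside.
- ring_gauge: bystander: plain steel ring lying flat, 50 mm across, 30 mm hole, 18 mm high, near the middle. Origin: centre of the underside.
- plug_gauge: bystander: steel plug gauge standing upright beside the turntable, 32 mm across, 70 mm tall, solid. Origin: centre of the underside.
- caliper: bystander: caliper lying flat, 160 mm long, 12 mm high. Origin: middle of the underside of its beam.
- parts_tray: bystander: grey two-compartment tray, 130 x 180 x 30 mm. Origin: centre of the underside.
- screwdriver: bystander: screwdriver lying flat. Origin: its underside.
- gauge_case: bystander: wooden gauge-block case, 100 x 160 x 45 mm. Origin: centre of the underside.
Mind the look-alikes: they are no part of the job. Several things look just like the bobbin: the one meant starts nearest to the robot's base. Leave any yellow look-alike of the turntable alone.

How it is judged:
On the way, in this order (a step that is already met when the one before it is completed fails the run):
1. the bobbin is upright, fully home on the spindle and let go of (horizontal distance between bobbin and spindle_foot below 0.005 m and z of bobbin in the frame of spindle_foot below 0.003 m and angle between bobbin's own z axis and vertical below 0.06 rad and contact force between the fingers and bobbin below 0.05 N and linear speed of bobbin below 0.02 m/s), for 0.2 s.
2. the hood, held by the fingers, is past its balance point (value of joint hood above 0.97 rad and contact force between the fingers and hood above 0.1 N), for 0.1 s.
At the end, for the whole second after the job is handed in: Bobbin home on the spindle (within 5 mm of its axis, underside within 3 mm of the disc, tilt under 0.06 rad, at rest, untouched); the fingers hold the hood still (under 0.05 rad/s, force over 0.1 N) at 0.75 to 0.935 rad, just below its balance point of 0.95 rad (all of step 1 and value of joint hood between 0.75 and 0.935 rad and velocity of joint hood between -0.05 and 0.05 rad/s and contact force between the fingers and hood above 0.1 N); the arm keeps its last pose, push and grip.
It fails at once if the hood flew open to its stop (value of joint hood above 1.38 rad).
It fails at once if the hood slammed down (velocity of joint hood below -2.5 rad/s).
It fails at once if another thing on the bench was disturbed (moved over 30 mm) (distance of any of cleaner, ring_gauge, plug_gauge, caliper, parts_tray, screwdriver, gauge_case from where it was at the start of the episode above 0.03 m).
It also fails if it takes over 70 s, if anything falls off the work surface, if the arm or the gripper's body presses on something with over 40 N, if the wrist force passes 120 N, or if a joint passes its speed limit or range.

## Working session

There is one attempt and no reset: what is moved stays moved. The work goes in short steps, Python scripts to look and compute and a shell command to move; the robot and the scene stay as the last step left them, time stands still between calls to the robot, and variables do not carry over. Pictures are saved under pics/ and viewed, about 8 in all and at most 12, crops included, and the job is handed in when it is done.

```bash
ls; mkdir -p pics; cat > h.py <<'E'
import numpy as np,cv2
from rig import manip,vision,order
def ray(f,u,v):
    d=f["R"].T@np.linalg.inv(f["mtx"])@np.array([u,v,1.]); return -f["R"].T@f["t"],d
def onz(f,u,v,z):
    c,d=ray(f,u,v); return c+d*(z-c[2])/d[2]
def proj(f,X):
    p=f["mtx"]@(f["R"]@np.array(X,float)+f["t"]); return p[:2]/p[2]
E
python3 - <<'E'
from h import *
import pickle
s=manip.state();print({k:np.round(v,3) for k,v in s.items()})
fs={n:vision.grab_frame(n) for n in("scene","top")}
pickle.dump(fs,open("f0.pkl","wb"))
for n,f in fs.items():
    print(n,-f["R"].T@f["t"],f["R"][2],f["mtx"][0,0])
    cv2.imwrite(f"pics/{n}0.png",cv2.resize(f["img"][:,:,::-1],(800,600),interpolation=cv2.INTER_CUBIC))
E
```

```text
pics
{'t': np.float64(0.0), 'joints': array([-1.029,  0.359,  0.011, -0.   , -1.224, -0.288]), 'joint_velocities': array([ 0.001, -0.001, -0.   ,  0.   ,  0.001,  0.   ]), 'joint_efforts': array([ 2.0000e-03, -5.8333e+01,  2.9342e+01,  6.9360e+00, -6.0000e-03,
        0.0000e+00]), 'tool_pos': array([ 0.169, -0.653,  0.23 ]), 'tcp_rot': array([-1.569,  0.   ,  0.254]), 'force': array([ 0.462, -0.217, -0.045]), 'moment': array([0.007, 0.022, 0.019]), 'width': np.float64(0.998)}
scene [1.42697656 0.52844894 0.86674459] [-0.66750114 -0.42606457 -0.61066457] 360.0224728396775
top [ 0.47608004 -0.05575895  1.31350371] [ 0.06660164  0.02136317 -0.99755092] 347.6119746156634
```

View pics/scene0.png

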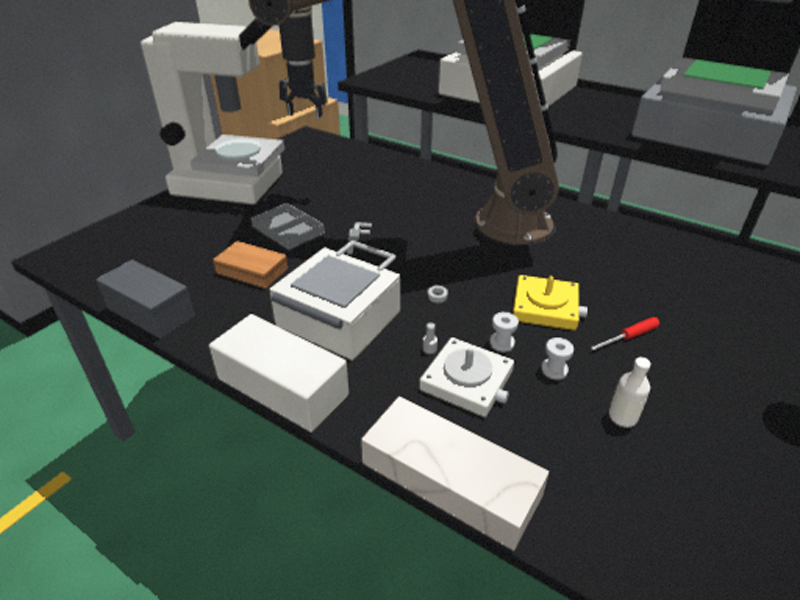

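View pics/top0.png

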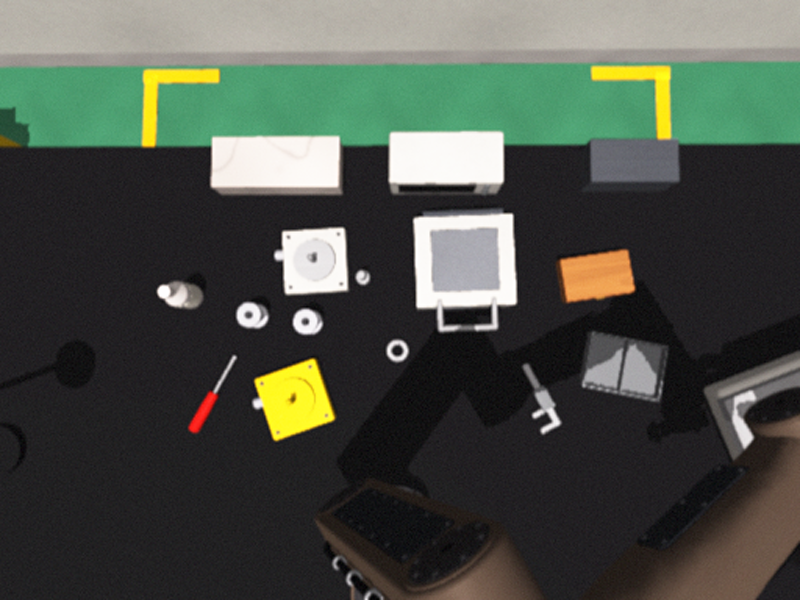

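The scene view shows white turntable at (467,375), bobbins at (504,331) and (557,358), the hooded housing at (337,300) with its bar at (367,255). The top view shows the bobbins at (252,314) and (307,321), the white turntable at (314,260), the yellow look-alike at (293,399), and the bar at (467,328). The candidates are the two bobbins. I'll measure their range from the base and crop.

```bash
python3 - <<'E'
from h import *
import pickle
fs=pickle.load(open("f0.pkl","rb"));f=fs["top"];im=f["img"]
hsv=cv2.cvtColor(im,cv2.COLOR_RGB2HSV)
m=((hsv[...,2]>95)&(hsv[...,1]<60)).astype(np.uint8)
n,l,st,c=cv2.connectedComponentsWithStats(m)
for i in range(1,n):
    if st[i,4]>25 and 120<c[i][1]<260:
        print(i,st[i],c[i].round(1),"z0",onz(f,*c[i],0)[:2].round(3),"z.07",onz(f,*c[i],.07)[:2].round(3),np.hypot(*onz(f,*c[i],.07)[:2]).round(3))
a=cv2.resize(im[130:225,140:340,::-1],None,fx=4,fy=4,interpolation=cv2.INTER_CUBIC)
s=fs["scene"]["img"][185:275,250:400,::-1];b=cv2.resize(s,(800,480)[0:2],interpolation=cv2.INTER_CUBIC)
b=cv2.resize(b,(366,220));cv2.imwrite("pics/crop1.png",np.vstack([a,np.hstack([b,np.zeros((220,434,3),np.uint8)])]))
E
```

```text
5 [ 264  134   67   79 4197] [297.3 168.2] z0 [ 0.654 -0.171] z.07 [ 0.645 -0.164] 0.665
6 [ 175  145   48   44 1770] [200.6 166.5] z0 [0.66  0.198] z.07 [0.65  0.184] 0.676
7 [227 173  10  10  70] [231.7 177.1] z0 [0.62  0.078] z.07 [0.612 0.071] 0.616
8 [100 180  29  17 373] [114.7 188.4] z0 [0.575 0.526] z.07 [0.57  0.495] 0.755
9 [151 193  21  17 279] [160.7 201.5] z0 [0.526 0.348] z.07 [0.523 0.326] 0.617
10 [187 197  20  17 257] [196.2 205.6] z0 [0.511 0.212] z.07 [0.509 0.198] 0.546
11 [247 217  15  15 136] [253.8 224. ] z0 [ 0.442 -0.007] z.07 [ 0.444 -0.009] 0.444
12 [ 372  220   50   37 1030] [398.9 239.3] z0 [ 0.388 -0.547] z.07 [ 0.393 -0.521] 0.653
13 [136 227  16  25  79] [143.5 238.9] z0 [0.384 0.41 ] z.07 [0.389 0.386] 0.548
14 [456 229  56  26 380] [484.6 241.9] z0 [ 0.381 -0.862] z.07 [ 0.386 -0.819] 0.905
15 [335 233  10  16  61] [339.7 240.6] z0 [ 0.382 -0.328] z.07 [ 0.387 -0.313] 0.498
16 [464 238  48  50 607] [482.2 259.1] z0 [ 0.317 -0.85 ] z.07 [ 0.326 -0.808] 0.871
21 [161 254   7   8  40] [164.3 257.8] z0 [0.314 0.33 ] z.07 [0.323 0.309] 0.447
```

View pics/crop1.png

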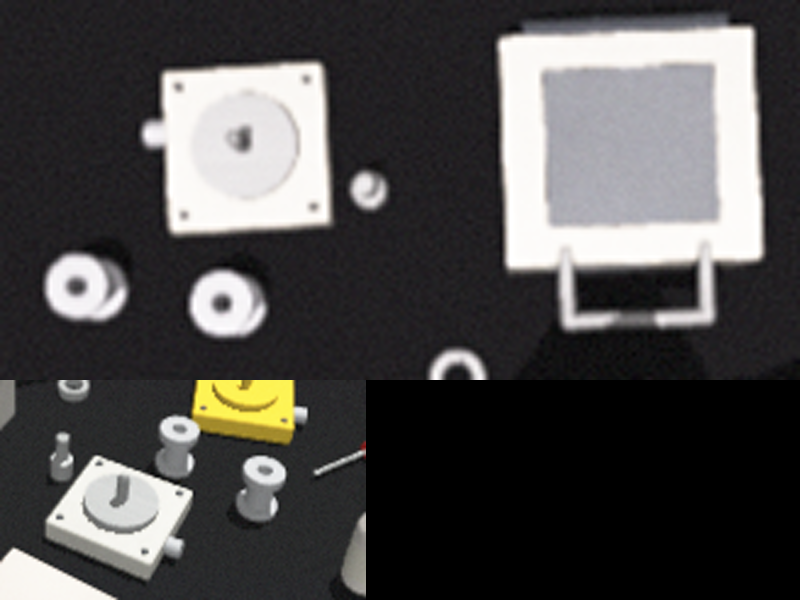

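Crop: the two bobbin look-alikes are at (78,287) and (222,303) in the crop. The right one is meant, since it lies 0.546 m from the base against 0.617 m for the other. Next I'll fit shapes for precise positions.

```bash
python3 - <<'E'
from h import *
import pickle
fs=pickle.load(open("f0.pkl","rb"))
def up(f,x0,y0,x1,y1,k=8):
    return cv2.GaussianBlur(cv2.resize(cv2.cvtColor(f["img"][y0:y1,x0:x1],cv2.COLOR_RGB2GRAY),None,fx=k,fy=k,interpolation=cv2.INTER_CUBIC),(0,0),3)
def back(p,x0,y0,k=8): return (np.array(p)+.5)/k-.5+[x0,y0]
def blobs(f,box,lo,hi,amin,z,tag):
    g=up(f,*box);m=cv2.inRange(g,lo,hi)
    cs,_=cv2.findContours(m,cv2.RETR_LIST,cv2.CHAIN_APPROX_NONE)
    for c in cs:
        a=cv2.contourArea(c)/64
        if a>amin and len(c)>20:
            (e,ax,an)=cv2.fitEllipse(c);p=back(e,*box[:2])
            print(tag,lo,hi,"area",round(a,1),"ell",p.round(2),(np.array(ax)/8).round(1),"->",[(zz,onz(f,*p,zz)[:2].round(4)) for zz in z])
T,S=fs["top"],fs["scene"]
blobs(T,(184,194,214,218),0,150,3,[.07],"bob hole top")
blobs(T,(184,194,214,218),170,255,30,[.07],"bob top")
blobs(S,(312,198,335,212),0,150,3,[.07],"bob hole sc")
blobs(S,(310,196,338,228),150,255,30,[.07],"bob sc")
for lo in(200,215,225): blobs(T,(182,146,222,187),0,lo,5,[.045],"disc top")
for lo in(190,205,220): blobs(S,(278,218,322,250),0,lo,5,[.045],"disc sc")
# turntable square & hood rect
for n,box,z in(("tt",(172,140,226,192),.033),("hood",(262,132,334,203),.1)):
    m=(up(T,*box)>140).astype(np.uint8)
    m=cv2.morphologyEx(m,cv2.MORPH_OPEN,np.ones((75,75)))
    cs,_=cv2.findContours(m,cv2.RETR_EXTERNAL,cv2.CHAIN_APPROX_NONE);c=max(cs,key=cv2.contourArea)
    q=cv2.boxPoints(cv2.minAreaRect(c));w=np.array([onz(T,*back(p,*box[:2]),z)[:2] for p in q])
    print(n,w.round(3).tolist(),w.mean(0).round(4))
g=cv2.cvtColor(T["img"],cv2.COLOR_RGB2GRAY)
print(g[206:216,276:322:3])
E
```

```text
bob hole top 0 150 area 14.5 ell [195.04 205.41] [4.2 4.4] -> [(0.07, array([0.5097, 0.2022]))]
bob hole top 0 150 area 230.1 ell [195.93 205.74] [15.9 18.6] -> [(0.07, array([0.5085, 0.199 ]))]
bob hole top 0 150 area 713.3 ell [198.5 205.5] [27.9 35.9] -> [(0.07, array([0.5094, 0.1898]))]
bob top 170 255 area 211.8 ell [195.85 205.75] [15.3 17.9] -> [(0.07, array([0.5085, 0.1993]))]
bob hole sc 0 150 area 8.6 ell [323.26 204.52] [2.3 4.9] -> [(0.07, array([0.5097, 0.2005]))]
bob hole sc 0 150 area 143.9 ell [323.41 204.8 ] [11.  16.7] -> [(0.07, array([0.5108, 0.2016]))]
bob hole sc 0 150 area 304.9 ell [322.38 204.78] [15.5 27.3] -> [(0.07, array([0.5126, 0.1986]))]
bob sc 150 255 area 139.5 ell [323.41 204.81] [10.8 16.6] -> [(0.07, array([0.5108, 0.2016]))]
bob sc 150 255 area 35.8 ell [333.69 197.84] [ 5.  10.6] -> [(0.07, array([0.4558, 0.2154]))]
disc top 0 200 area 10.0 ell [219.1  185.81] [ 1.3 14.8] -> [(0.045, array([0.5826, 0.1199]))]
disc top 0 200 area 35.4 ell [199.81 164.31] [6.6 7.2] -> [(0.045, array([0.6621, 0.1923]))]
disc top 0 200 area 24.8 ell [220.59 148.92] 
[... 3837 characters left out ...]
8, -0.053]] [ 0.6475 -0.1613]
[[ 31  62 216  15  18  15  18  19  17  19  26  38  42 177 133  36]
 [ 31  60 211  47  55  52  58  40  48  54  84 103 112 181 144  31]
 [ 31  58 216 129 142 153 128  85  90 110 180 186 191 211 152  32]
 [ 31  52 229 203 206 209 141 117 116 149 226 222 225 220 136  29]
 [ 32  41 230 224 219 192 113 110 115 128 207 194 192 174  93  31]
 [ 32  27 195 174 161 122  72  73  69  72 130 115 113  90  44  35]
 [ 34  17 110  87  70  47  33  34  27  29  47  34  48  37  34  34]
 [ 20  13  33  24  12  21  19  16  15  17  13  11  27  31  31  30]
 [ 20  17  17  15  16  16  13  13  13  18  19  12  29  26  30  36]
 [ 20  18  15  12  18  14  17  21  16  20  13  17  24  33  31  26]]
```

```bash
python3 -m creep '[[0,0,0,0,-1,0],[0,0,0,0,-1,0],[0,0,0,0,-1,0],[0,0,0,0,-1,0],[0,0,0,0,-1,0],[0,0,0,0,-1,0],[0,0,0,0,-1,0],[0,0,0,0,-1,0],[0,0,0,0,-1,0],[0,0,0,0,-1,0]]' 1
python3 -m creep '[[0,0,0,0,-1,0],[1,0,-0.9,0,0,0],[1,0,-0.9,0,0,0],[1,0,-0.9,0,0,0],[1,0,-0.9,0,0,0],[1,0,-0.9,0,0,0],[1,0,-0.9,0,0,0],[1,0,-0.9,0,0,0],[1,0,-0.9,0,0,0],[1,0,-0.9,0,0,0]]'
cat >> h.py <<'E'
from scipy.spatial.transform import Rotation as Ro
def to(p,yaw=None):
    s=manip.state();R=Ro.from_euler("xyz",s["tcp_rot"]).as_matrix()
    print("at",np.round(s["tool_pos"],4),np.round(s["tcp_rot"],3),"t",round(float(s["t"]),2),"F",np.round(s["force"],1),"w",round(float(s["width"]),3))
    print("rows total (units of 3cm)",(R.T@(np.array(p)-s["tool_pos"])/.03).round(2))
    if yaw is not None:
        d=Ro.from_matrix(R.T@(Ro.from_euler("xyz",[-np.pi/2,0,yaw]).as_matrix())).as_rotvec();print("turn units",(d/.12).round(2))
E
python3 -c "
from h import *
to([.5097,.2005,.16],np.pi/2)"
```

```text
t: 1.1
tool_pos: [0.1686, -0.6502, 0.2246]
tcp_rot: [-1.566, -0.011, 1.499]
force: [-0.1, 0.6, -0.1]
width: 0.998
t: 2.1
tool_pos: [0.3985, -0.3578, 0.2214]
tcp_rot: [-1.562, -0.019, 1.622]
force: [0.5, -0.6, 0.3]
width: 0.998
at [ 0.3985 -0.3578  0.2214] [-1.562 -0.019  1.622] t 2.1 F [ 0.5 -0.6  0.3] w 0.998
rows total (units of 3cm) [18.35  2.36 -4.67]
turn units [-0.08  0.43  0.16]
```

```bash
python3 -m creep '[[1,0,-0.25,0,0.2,0],[1,0,-0.25,0,0.2,0],[1,0,-0.25,0,0,0.1],[1,0,-0.25,0,0,0],[1,0,-0.25,0,0,0],[1,0,-0.25,0,0,0],[1,0,-0.25,0,0,0],[1,0,-0.25,0,0,0],[1,0,-0.25,0,0,0],[1,0,-0.25,0,0,0]]'
python3 -m creep '[[1,0,-0.2,0,0,0],[1,0,-0.2,0,0,0],[1,0,-0.2,0,0,0],[1,0,-0.2,0,0,0],[1,0,-0.2,0,0,0],[1,0,-0.2,0,0,0],[1,0,-0.2,0,0,0],[0.6,0,-0.2,0,0,0],[0,0,0,0,0,0]]'
python3 -c "
from h import *
to([.5097,.2005,.1],np.pi/2)"
```

```text
t: 3.1
tool_pos: [0.4718, -0.0429, 0.2215]
tcp_rot: [-1.557, -0.008, 1.574]
force: [-0.3, -0.8, 0.3]
width: 1.002
t: 4.0
tool_pos: [0.5182, 0.198, 0.2203]
tcp_rot: [-1.554, -0.007, 1.577]
force: [-0.1, -0.3, -0.0]
width: 1.003
at [0.5182 0.198  0.2203] [-1.554 -0.007  1.577] t 4.0 F [-0.1 -0.3 -0. ] w 1.003
rows total (units of 3cm) [0.06 4.02 0.22]
turn units [-0.14  0.05  0.06]
```

```bash
python3 -m creep '[[0.1,0.9,0.2,-0.14,0.05,0.06],[0,1,0,0,0,0],[0,1,0,0,0,0],[0,0.9,0,0,0,0],[0,0,0,0,0,0]]'
python3 -c "
from h import *
to([.5097,.2005,.04],np.pi/2)"
```

```text
t: 4.5
tool_pos: [0.5116, 0.1993, 0.1035]
tcp_rot: [-1.572, 0.0, 1.571]
force: [-1.5, -0.9, -0.3]
width: 1.001
at [0.5116 0.1993 0.1035] [-1.572  0.     1.571] t 4.5 F [-1.5 -0.9 -0.3] w 1.001
rows total (units of 3cm) [0.04 2.11 0.07]
turn units [ 0.01 -0.   -0.  ]
```

```bash
python3 -m creep '[[0.04,0.8,0.07,0,0,0],[0,0.8,0,0,0,0],[0,0.5,0,0,0,0],[0,0,0,0,0,0]]'
python3 -c "
from h import *
to([.5097,.2005,.04],np.pi/2)
f=vision.grab_frame('scene')
cv2.imwrite('pics/pre.png',cv2.resize(f['img'][150:270,240:400,::-1],(800,600),interpolation=cv2.INTER_CUBIC))"
```

```text
t: 4.9
tool_pos: [0.5122, 0.1997, 0.0434]
tcp_rot: [-1.575, -0.001, 1.57]
force: [-0.9, -0.1, -0.7]
width: 1.005
at [0.5122 0.1997 0.0434] [-1.575e+00 -1.000e-03  1.570e+00] t 4.9 F [-0.9 -0.1 -0.7] w 1.005
rows total (units of 3cm) [0.03 0.11 0.08]
turn units [ 0.04 -0.01  0.01]
```

View pics/pre.png

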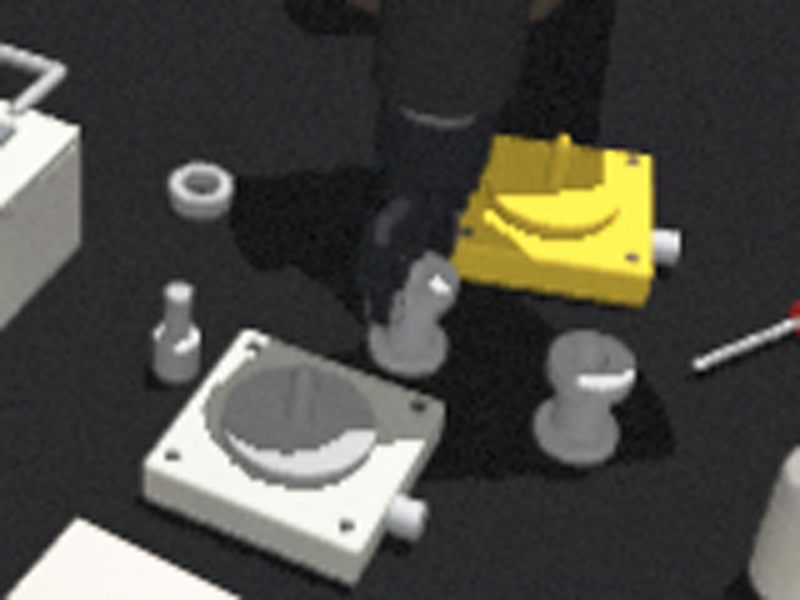

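The gripper straddles the bobbin (flange at (425,280) between the fingers), with clearance from the turntable. Now close.

```bash
python3 -m creep '[[0.03,0.1,0.08,0,0,0],[0,0,0,0,0,0],[0,0,0,0,0,0],[0,0,0,0,0,0],[0,0,0,0,0,0],[0,0,0,0,0,0],[0,0,0,0,0,0],[0,0,0,0,0,0]]' -1 40
python3 -c "
from h import *
to([.5097,.2005,.14],np.pi/2)"
```

```text
t: 5.75
tool_pos: [0.5123, 0.2023, 0.0462]
tcp_rot: [-1.582, -0.006, 1.57]
force: [0.5, -0.0, -1.8]
width: 0.648
at [0.5123 0.2023 0.0462] [-1.582 -0.006  1.57 ] t 5.75 F [ 0.5 -0.  -1.8] w 0.648
rows total (units of 3cm) [-0.04 -3.13  0.05]
turn units [ 0.09 -0.    0.05]
```

```bash
python3 -m creep '[[0,-0.7,0,0,0,0],[0,-0.9,0,0,0,0],[0,-0.9,0,0,0,0],[0,-0.9,0,0,0,0],[0,-0.3,0,0,0,0],[0,0,0,0,0,0]]'
python3 -c "
from h import *
to([.656,.192,.155],np.pi/2)"
```

```text
t: 6.35
tool_pos: [0.5099, 0.2007, 0.1589]
tcp_rot: [-1.578, -0.003, 1.57]
force: [0.3, 0.5, -2.4]
width: 0.643
at [0.5099 0.2007 0.1589] [-1.578 -0.003  1.57 ] t 6.35 F [ 0.3  0.5 -2.4] w 0.643
rows total (units of 3cm) [-0.29  0.16 -4.87]
turn units [ 0.06 -0.01  0.02]
```

```bash
python3 -m creep '[[-0.05,0,-0.7,0,0,0],[-0.06,0,-0.9,0,0,0],[-0.06,0,-0.9,0,0,0],[-0.06,0,-0.9,0,0,0],[-0.06,0,-0.9,0,0,0],[0,0,-0.5,0,0,0],[0,0,0,0,0,0],[0,0,0,0,0,0]]'
python3 - <<'E'
from h import *
import pickle
to([.656,.192,.155],np.pi/2)
fs={n:vision.grab_frame(n) for n in("scene","top")};pickle.dump(fs,open("f1.pkl","wb"))
a=cv2.resize(fs["scene"]["img"][180:260,260:340,::-1],(400,400),interpolation=cv2.INTER_CUBIC)
b=cv2.resize(fs["top"]["img"][130:210,160:240,::-1],(400,400),interpolation=cv2.INTER_CUBIC)
cv2.imwrite('pics/over.png',np.hstack([a,b]))
E
```

```text
t: 7.15
tool_pos: [0.6536, 0.1892, 0.1447]
tcp_rot: [-1.562, 0.003, 1.569]
force: [-1.1, -0.0, -1.3]
width: 0.645
at [0.6536 0.1892 0.1447] [-1.562  0.003  1.569] t 7.15 F [-1.1 -0.  -1.3] w 0.645
rows total (units of 3cm) [ 0.09 -0.34 -0.08]
turn units [-0.07 -0.01 -0.03]
```

View pics/over.png

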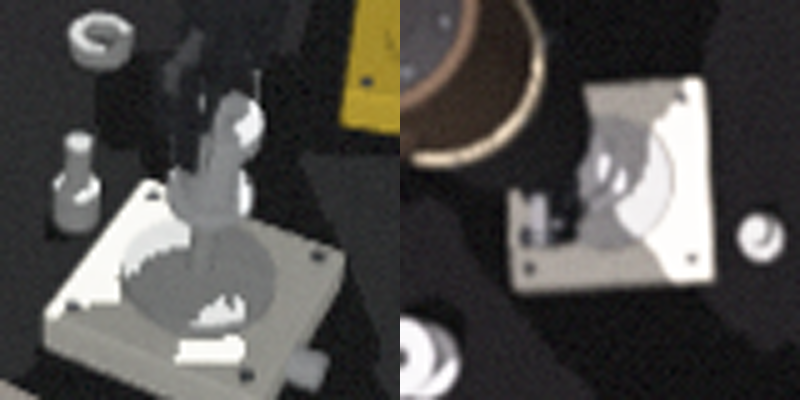

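Scene half: the bobbin's lower flange (168..253, ~195) hangs just above the spindle (200,245), perhaps slightly to the right. I'll quantify that.

```bash
python3 - <<'E'
from h import *
import pickle
f0=pickle.load(open("f0.pkl","rb"));f1=pickle.load(open("f1.pkl","rb"))
for n in("scene","top"):
    F=f0[n];print(n,"pred foot,tip for (.656,.190):",proj(F,[.656,.19,.045]).round(1),proj(F,[.656,.19,.09]).round(1), "d/dx,dy px/cm",(proj(F,[.666,.19,.09])-proj(F,[.656,.19,.09])).round(2),(proj(F,[.656,.2,.09])-proj(F,[.656,.19,.09])).round(2))
g=cv2.cvtColor(f0["scene"]["img"],cv2.COLOR_RGB2GRAY);print(g[220:240,292:310])
g=cv2.cvtColor(f0["top"]["img"],cv2.COLOR_RGB2GRAY);print(g[158:172,192:208])
g=cv2.cvtColor(f1["scene"]["img"],cv2.COLOR_RGB2GRAY);print("bob");print(g[205:234,290:314])
p=manip.state()["tool_pos"];print("bob bottom pred",proj(f1["scene"],[p[0],p[1]-.001,p[2]-.0462]).round(1))
E
```

```text
scene pred foot,tip for (.656,.190): [299.9 233.6] [301.1 223.4] d/dx,dy px/cm [-1.5   1.83] [2.83 1.21]
top pred foot,tip for (.656,.190): [200.4 165.9] [198.  164.2] d/dx,dy px/cm [ 0.05 -2.79] [-2.8 -0. ]
[[238 245 245 245 244 245 245 235 224 168  79  63  44  43  45  38  42  40]
 [244 245 245 244 245 244 245 246 246 236 226 224 162  67  36  39  44  39]
 [245 244 245 245 244 245 246 244 237 242 244 245 236 224 223 161  71  40]
 [238 238 237 231 231 230 227 208 215 225 229 235 243 245 246 236 227 172]
 [224 223 224 216 216 208 155 137 162 177 180 219 226 231 235 242 247 240]
 [218 215 215 217 217 210 119 116 134 142 146 200 217 216 220 226 235 243]
 [215 215 213 216 216 208 122 113 126 124 133 195 219 218 218 217 222 229]
 [216 216 216 218 216 205 107 111 116 113 130 196 218 218 216 219 217 220]
 [219 218 217 217 216 205 100 110 114 114 131 212 217 220 217 218 220 219]
 [216 219 220 219 217 183 104 113 119 111 135 218 220 219 220 219 219 219]
 [218 218 218 220 217 175 105 112 116 116 144 219 219 217 216 218 219 220]
 [217 218 219 218 212 176 104 114 114 117 149 221 219 218 217 217 2
[... 3811 characters left out ...]
 115 120 120 114 107 117 114 113 115
  112 117 119 134 144 141]
 [228 227 229 227 225 225 225 218 106 117 123 122 116 111 113 116 116 115
  115 115 115 122 137 142]
 [226 226 225 213 167 170 167 156 109 120 122 119 117 112 117 117 115 117
  116 115 117 118 122 136]
 [221 165 166 153 116 115 115 105 110 124 125 121 111 115 114 116 117 114
  117 118 116 117 116 121]
 [161 117 117 113 115 114 113 107 112 123 122 115 109 113 115 116 116 114
  114 119 114 113 118 119]
 [114 118 114 116 117 117 114 105 112 120 121 117 112 119 117 119 116 119
  113 113 116 114 116 117]
 [113 113 114 115 115 115 116 104 114 121 119 117 104 120 118 119 119 119
  116 117 116 114 114 116]]
bob bottom pred [301.3 220.6]
```

```bash
python3 - <<'E'
from h import *
import pickle
f0=pickle.load(open("f0.pkl","rb"))
def holes(F,pts,z=.033):
    g=cv2.cvtColor(F["img"],cv2.COLOR_RGB2GRAY).astype(float);W=[]
    for u,v in pts:
        u0,v0=int(round(u)),int(round(v));w=g[v0-3:v0+4,u0-3:u0+4];w=np.clip(np.median(w)-15-w,0,None)
        yy,xx=np.mgrid[v0-3:v0+4,u0-3:u0+4];c=((xx*w).sum()/w.sum(),(yy*w).sum()/w.sum());W.append(onz(F,*c,z)[:2])
    W=np.array(W);print(W.round(4).tolist(),W.mean(0).round(4), np.linalg.norm(W[0]-W[2]).round(4),np.linalg.norm(W[1]-W[3]).round(4))
holes(f0["scene"],[(290.4,218.5),(323.2,230.9),(308.6,255),(274,240.7)])
holes(f0["top"],[(217.9,181.2),(185.6,183.3),(184.2,151.3),(216.1,149.4)])
E
```

```text
[[0.5874, 0.1161], [0.5824, 0.2424], [0.7116, 0.2509], [0.7199, 0.1282]] [0.6503 0.1844] 0.1832 0.1787
[[0.6007, 0.1261], [0.5926, 0.2468], [0.715, 0.2556], [0.7225, 0.1349]] [0.6577 0.1908] 0.1727 0.1715
```

```bash
python3 -m creep '[[0,-0.1,-0.15,-0.15,0,-0.03],[0,0,0,0,0,0],[0,0.2,0,0,0,0],[0,0.25,0,0,0,0],[0,0.25,0,0,0,0],[0,0,0,0,0,0]]'
python3 -c "
from h import *
to([.658,.189,.13],np.pi/2)"
```

```text
t: 7.85
tool_pos: [0.6563, 0.1903, 0.127]
tcp_rot: [-1.583, -0.002, 1.571]
force: [0.5, 0.2, -1.5]
width: 0.65
at [0.6563 0.1903 0.127 ] [-1.583 -0.002  1.571] t 7.85 F [ 0.5  0.2 -1.5] w 0.65
rows total (units of 3cm) [-0.04 -0.1  -0.06]
turn units [0.1  0.01 0.02]
```

Past the cone with no side force. Continuing down.

```bash
python3 -m creep '[[0,0.25,0,0,0,0],[0,0.25,0,0,0,0],[0,0.25,0,0,0,0],[0,0,0,0,0,0]]'
python3 -c "
from h import *
to([.658,.189,.091],np.pi/2)"
```

```text
t: 8.25
tool_pos: [0.6564, 0.1902, 0.1017]
tcp_rot: [-1.582, -0.002, 1.571]
force: [0.5, -0.4, -1.7]
width: 0.644
at [0.6564 0.1902 0.1017] [-1.582 -0.002  1.571] t 8.25 F [ 0.5 -0.4 -1.7] w 0.644
rows total (units of 3cm) [-0.04  0.36 -0.05]
turn units [0.1  0.   0.01]
```

```bash
python3 -m creep '[[0,0.15,0,0,0,0],[0,0.12,0,0,0,0],[0,0.1,0,0,0,0],[0,0.1,0,0,0,0]]'
python3 -c "
from h import *
to([.658,.189,.091],np.pi/2)"
```

```text
t: 8.65
tool_pos: [0.6572, 0.1902, 0.0894]
tcp_rot: [-1.584, -0.001, 1.572]
force: [-15.8, -0.4, 32.3]
width: 0.645
at [0.6572 0.1902 0.0894] [-1.584e+00 -1.000e-03  1.572e+00] t 8.65 F [-15.8  -0.4  32.3] w 0.645
rows total (units of 3cm) [-0.04 -0.05 -0.03]
turn units [0.11 0.01 0.01]
```

```bash
python3 -m creep '[[0,-0.05,0,0,0,0],[0,0,0,0,0,0]]'
python3 -m creep '[[0,0,0,0,0,0],[0,0,0,0,0,0],[0,0,0,0,0,0],[0,0,0,0,0,0],[0,0,0,0,0,0],[0,0,0,0,0,0]]' 1
python3 -m creep '[[0,-0.7,0,0,0,0],[0,-1,0,0,0,0],[0,-1,0,0,0,0],[0,-1,0,0,0,0],[0,-1,0,0,0,0],[-0.5,-0.5,0.5,0,0,0],[-1,0,0.7,0,0,0],[-1,0,0.7,0,0,0],[-1,0,0.7,0,0,0],[-1,0,0.7,0,0,0]]'
python3 - <<'E'
from h import *
import pickle
f=pickle.load(open("f0.pkl","rb"))["top"]
print("bar pts",onz(f,281,208.7,.112).round(4),onz(f,317.5,208.5,.112).round(4))
to([.5,-.165,.25],np.pi/2+.043)
F=vision.grab_frame("scene");T=vision.grab_frame("top")
a=cv2.resize(F["img"][190:260,260:340,::-1],(400,350),interpolation=cv2.INTER_CUBIC)
b=cv2.resize(T["img"][130:200,160:240,::-1],(400,350),interpolation=cv2.INTER_CUBIC)
cv2.imwrite('pics/home.png',np.hstack([a,b]))
E
```

```text
t: 8.85
tool_pos: [0.6576, 0.1905, 0.0924]
tcp_rot: [-1.586, -0.002, 1.573]
force: [1.0, -0.0, -2.2]
width: 0.649
t: 9.45
tool_pos: [0.6582, 0.1906, 0.0922]
tcp_rot: [-1.587, -0.002, 1.573]
force: [0.3, -0.3, -0.9]
width: 0.998
t: 10.45
tool_pos: [0.5553, 0.0538, 0.2507]
tcp_rot: [-1.585, 0.0, 1.576]
force: [0.6, -1.4, 1.2]
width: 1.005
bar pts [ 0.4984 -0.1044  0.112 ] [ 0.4995 -0.2299  0.112 ]
at [0.5553 0.0538 0.2507] [-1.585  0.     1.576] t 10.45 F [ 0.6 -1.4  1.2] w 1.005
rows total (units of 3cm) [-7.28 -0.    1.89]
turn units [ 0.12 -0.31 -0.  ]
```

View pics/home.png

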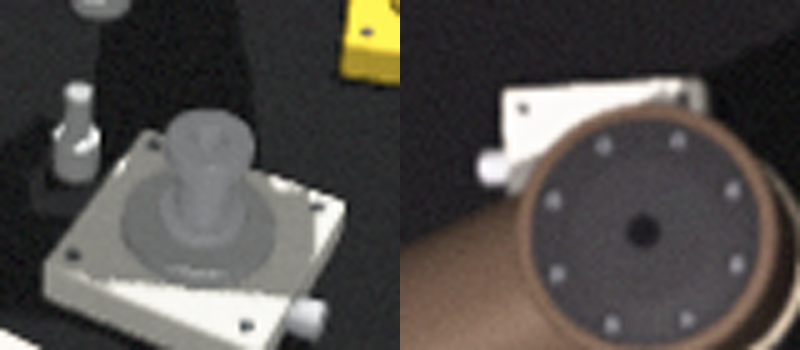

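The bobbin stands upright on the disc at (208,170), let go of and seated. Now over to the bar, with the jaws narrowed to about 40 mm.

```bash
python3 -m creep '[[-0.8,0,0.2,0.1,-0.2,0],[-0.9,0,0.23,0,0,0],[-0.9,0,0.23,0,0,0],[-0.9,0,0.23,0,0,0],[-0.9,0,0.23,0,0,0],[-0.9,0,0.23,0,0,0],[-0.9,0,0.23,0,0,0],[-0.7,0.3,0.2,0,0,0],[0,0,0,0,0,0],[0,0,0,0,0,0]]' -0.06 40
python3 - <<'E'
from h import *
to([.4995,-.166,.15],np.pi/2+.03)
E
```

```text
t: 11.55
tool_pos: [0.5052, -0.1635, 0.2437]
tcp_rot: [-1.577, -0.001, 1.6]
force: [0.3, 0.7, 0.7]
width: 0.472
at [ 0.5052 -0.1635  0.2437] [-1.577e+00 -1.000e-03  1.600e+00] t 11.55 F [0.3 0.7 0.7] w 0.472
rows total (units of 3cm) [-0.08  3.12  0.21]
turn units [ 0.05 -0.01  0.01]
```

```bash
python3 -m creep '[[-0.1,0.8,0.2,0.05,0,0],[0,0.9,0,0,0,0],[0,0.9,0,0,0,0],[0,0.7,0,0,0,0],[0,0,0,0,0,0]]'
python3 - <<'E'
from h import *
to([.4995,-.166,.09],np.pi/2+.03)
F=vision.grab_frame("scene");T=vision.grab_frame("top")
a=cv2.resize(F["img"][125:195,190:270,::-1],(400,350),interpolation=cv2.INTER_CUBIC)
b=cv2.resize(T["img"][160:230,260:340,::-1],(400,350),interpolation=cv2.INTER_CUBIC)
cv2.imwrite('pics/bar.png',np.hstack([a,b]))
E
```

```text
t: 12.05
tool_pos: [0.503, -0.1637, 0.1442]
tcp_rot: [-1.577, -0.001, 1.603]
force: [-0.1, -0.7, -0.1]
width: 0.472
at [ 0.503  -0.1637  0.1442] [-1.577e+00 -1.000e-03  1.603e+00] t 12.05 F [-0.1 -0.7 -0.1] w 0.472
rows total (units of 3cm) [-0.07  1.81  0.13]
turn units [0.05 0.02 0.  ]
```

View pics/bar.png

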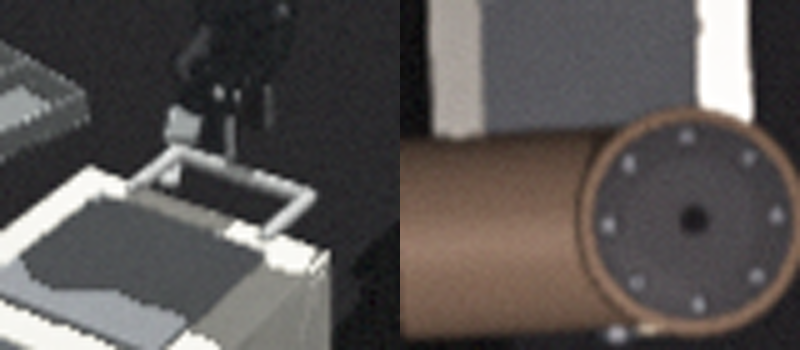

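The fingers (230,130) and (267,105) hang over the middle of the bar, (180,155)–(310,190). Descend.

```bash
python3 -m creep '[[-0.05,0.5,0.1,0,0,0],[0,0.5,0,0,0,0],[0,0.5,0,0,0,0],[0,0.35,0,0,0,0],[0,0,0,0,0,0]]'
python3 -m creep '[[0,0,0,0,0,0],[0,0,0,0,0,0],[0,0,0,0,0,0],[0,0,0,0,0,0],[0,0,0,0,0,0]]' -1 40
python3 -c "
from h import *
to([.4995,-.166,.09],np.pi/2+.03)"
```

```text
t: 12.65
tool_pos: [0.5096, -0.1647, 0.0985]
tcp_rot: [-1.595, 0.002, 1.607]
force: [0.4, -0.2, -0.0]
width: 0.474
t: 13.15
tool_pos: [0.4964, -0.1652, 0.1011]
tcp_rot: [-1.572, 0.001, 1.605]
force: [-0.6, -0.4, -1.8]
width: 0.122
at [ 0.4964 -0.1652  0.1011] [-1.572e+00  1.000e-03  1.605e+00] t 13.15 F [-0.6 -0.4 -1.8] w 0.122
rows total (units of 3cm) [-0.03  0.37 -0.1 ]
turn units [ 0.01  0.04 -0.01]
```

Held, but 8 mm shallow in the pads, so I'll regrip deeper.

```bash
python3 -m creep '[[0,0,0,0,0,0],[0,0,0,0,0,0],[0,0,0,0,0,0],[0,0,0,0,0,0]]' -0.06
python3 -m creep '[[0,0.2,0,0,0,0],[0,0.2,0,0,0,0],[0,0,0,0,0,0]]'
python3 -c "
from h import *
to([.4975,-.166,.09],np.pi/2+.03)"
```

```text
t: 13.55
tool_pos: [0.4985, -0.1652, 0.1027]
tcp_rot: [-1.576, 0.002, 1.606]
force: [0.4, 0.9, 0.4]
width: 0.469
t: 13.85
tool_pos: [0.4988, -0.1652, 0.0895]
tcp_rot: [-1.576, 0.002, 1.606]
force: [-1.1, -0.3, -0.6]
width: 0.473
at [ 0.4988 -0.1652  0.0895] [-1.576  0.002  1.606] t 13.85 F [-1.1 -0.3 -0.6] w 0.473
rows total (units of 3cm) [-0.03 -0.02  0.04]
turn units [ 0.04  0.04 -0.01]
```

```bash
python3 -m creep '[[0,0,0.04,0,0,0],[0,0,0,0,0,0],[0,0,0,0,0,0],[0,0,0,0,0,0],[0,0,0,0,0,0],[0,0,0,0,0,0]]' -1 40
cat >> h.py <<'E'
B0=None
def hood(p0,ths):
    # p0: TCP at hood shut; yaw of housing psi
    psi=.035; s=manip.state();R=Ro.from_euler("xyz",s["tcp_rot"]).as_matrix()
    ax=np.array([np.cos(psi),np.sin(psi),0])
    bar=lambda t:np.array([-.25*np.cos(t)+.012*np.sin(t),.25*np.sin(t)+.012*np.cos(t)])
    pos=lambda t:np.array(p0)+ax*(bar(t)-bar(0))[0]+np.array([0,0,1])*(bar(t)-bar(0))[1]
    d=s["tool_pos"]-np.array(p0);q=bar(0)+[d@ax,d[2]]
    th=np.arctan2(q[1],-q[0])-np.arctan2(.012,.25)
    print("p",s["tool_pos"].round(4),"rot",np.round(s["tcp_rot"],3),"F",s["force"].round(1),"M",s["moment"].round(2),"w",round(float(s["width"]),3),"theta",th.round(3),"r",np.hypot(*q).round(4),"t",s["t"])
    prev=s["tool_pos"]
    for t in ths:
        print(t,(R.T@(pos(t)-prev)/.03).round(2));prev=pos(t)
E
python3 -c "
from h import *
p=manip.state()['tool_pos'];print(p)
hood(p,[.1,.2,.3,.4,.5,.6,.7,.8,.9,1,1.05])"
```

```text
t: 14.45
tool_pos: [0.4964, -0.1653, 0.089]
tcp_rot: [-1.573, 0.002, 1.606]
force: [-1.3, 0.0, -1.5]
width: 0.125
[ 0.49642987 -0.16532314  0.0890264 ]
p [ 0.4964 -0.1653  0.089 ] rot [-1.573  0.002  1.606] F [-1.3  0.  -1.5] M [0.01 0.25 0.02] w 0.125 theta 0.0 r 0.2503 t 14.45
0.1 [-0.   -0.83 -0.08]
0.2 [-0.   -0.82 -0.17]
0.3 [-0.   -0.8  -0.25]
0.4 [-0.   -0.77 -0.33]
0.5 [-0.   -0.73 -0.4 ]
0.6 [-0.   -0.69 -0.47]
0.7 [-0.   -0.64 -0.54]
0.8 [-0.   -0.58 -0.6 ]
0.9 [-0.   -0.52 -0.65]
1 [-0.   -0.45 -0.7 ]
1.05 [-0.   -0.2  -0.37]
```

```bash
python3 -m creep '[[0,-0.42,-0.03,0,0,0],[0,-0.42,-0.05,0,0,0],[0,-0.41,-0.08,0,0,0],[0,-0.41,-0.1,0,0,0],[0,-0.4,-0.12,0,0,0],[0,-0.4,-0.14,0,0,0]]'
python3 -c "
from h import *
hood([.4964,-.1653,.089],[.35,.4,.45,.5,.55,.6])"
```

```text
t: 15.05
tool_pos: [0.511, -0.1647, 0.1643]
tcp_rot: [-1.57, 0.001, 1.605]
force: [2.0, -0.5, -4.3]
width: 0.123
p [ 0.511  -0.1647  0.1643] rot [-1.570e+00  1.000e-03  1.605e+00] F [ 2.  -0.5 -4.3] M [-0.3  -0.62  0.06] w 0.123 theta 0.307 r 0.251 t 15.05
0.35 [-0.   -0.32 -0.15]
0.4 [-0.   -0.38 -0.17]
0.45 [-0.   -0.37 -0.19]
0.5 [-0.   -0.36 -0.21]
0.55 [-0.   -0.35 -0.23]
0.6 [-0.   -0.34 -0.24]
```

```bash
python3 -m creep '[[0,-0.38,-0.14,0,0,0],[0,-0.38,-0.17,0,0,0],[0,-0.37,-0.19,0,0,0],[0,-0.36,-0.21,0,0,0],[0,-0.35,-0.23,0,0,0],[0,-0.34,-0.24,0,0,0]]'
python3 -c "
from h import *
hood([.4964,-.1653,.089],[.65,.7,.75,.8,.85,.9,.95])"
```

```text
t: 15.65
tool_pos: [0.5491, -0.1632, 0.2347]
tcp_rot: [-1.57, 0.001, 1.605]
force: [4.5, -1.6, -7.1]
width: 0.121
p [ 0.5491 -0.1632  0.2347] rot [-1.570e+00  1.000e-03  1.605e+00] F [ 4.5 -1.6 -7.1] M [-0.66 -1.51  0.06] w 0.121 theta 0.627 r 0.2525 t 15.65
0.65 [-0.01 -0.1  -0.18]
0.7 [-0.   -0.31 -0.28]
0.75 [-0.   -0.3  -0.29]
0.8 [-0.   -0.28 -0.31]
0.85 [-0.   -0.27 -0.32]
0.9 [-0.   -0.25 -0.33]
0.95 [-0.   -0.23 -0.34]
```

```bash
python3 -m creep '[[0,-0.28,-0.32,0,0,0],[0,-0.3,-0.31,0,0,0],[0,-0.28,-0.32,0,0,0],[0,-0.27,-0.34,0,0,0],[0,-0.25,-0.35,0,0,0]]'
python3 -c "
from h import *
hood([.4964,-.1653,.089],[.9,.95,1,1.05])"
```

```text
t: 16.15
tool_pos: [0.5939, -0.1615, 0.2807]
tcp_rot: [-1.556, 0.0, 1.605]
force: [-4.4, 1.9, 3.5]
width: 0.126
p [ 0.5939 -0.1615  0.2807] rot [-1.556  0.     1.605] F [-4.4  1.9  3.5] M [0.45 2.05 0.  ] w 0.126 theta 0.88 r 0.2544 t 16.15
0.9 [-0.01  0.01 -0.21]
0.95 [ 0.   -0.24 -0.34]
1 [ 0.   -0.22 -0.35]
1.05 [ 0.   -0.2  -0.36]
```

```bash
python3 -m creep '[[0,-0.27,-0.3,0,0,0],[0,-0.25,-0.32,0,0,0],[0,-0.24,-0.33,0,0,0],[0,0,0,0,0,0]]'
python3 -c "
from h import *
hood([.4964,-.1653,.089],[.95,1,1.05])
T=vision.grab_frame('scene')
cv2.imwrite('pics/up.png',cv2.resize(T['img'][90:225,160:340,::-1],(800,600),interpolation=cv2.INTER_CUBIC))"
```

```text
t: 16.55
tool_pos: [0.6263, -0.1603, 0.3027]
tcp_rot: [-1.554, -0.001, 1.604]
force: [-1.4, 0.4, 2.7]
width: 0.125
p [ 0.6263 -0.1603  0.3027] rot [-1.554e+00 -1.000e-03  1.604e+00] F [-1.4  0.4  2.7] M [0.15 0.78 0.06] w 0.125 theta 1.034 r 0.2556 t 16.55
0.95 [-0.02  0.52  0.51]
1 [ 0.   -0.22 -0.35]
1.05 [ 0.   -0.21 -0.36]
```

View pics/up.png

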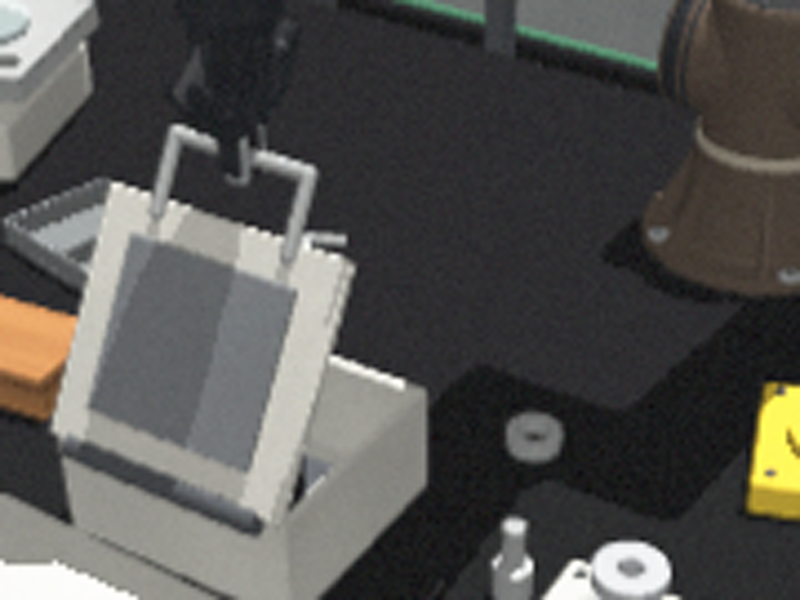

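The hood is up at about 60°, with the bar (178,128)–(315,172) held at its middle, (235,160). I'll check the angle by image against the model.

```bash
python3 - <<'E'
from h import *
import pickle
f=pickle.load(open("f0.pkl","rb"))["scene"]
psi=.035;ax=np.array([np.cos(psi),np.sin(psi),0]);ay=np.array([-np.sin(psi),np.cos(psi),0])
h0=np.array([.4975,-.1655,.1])+ax*.25
print("observed",[200,118.7],[230.8,128.6])
for t in(0,.9,.95,1,1.05,1.1):
    b=h0+ax*(-.25*np.cos(t)+.012*np.sin(t))+np.array([0,0,.25*np.sin(t)+.012*np.cos(t)])
    print(t,proj(f,b-.06*ay).round(1),proj(f,b+.06*ay).round(1),b.round(3))
a=cv2.resize(f["img"][145:185,215:265,::-1],(500,400),interpolation=cv2.INTER_CUBIC);cv2.imwrite("pics/b0.png",a)
E
```

```text
observed [200, 118.7] [230.8, 128.6]
0 [225.7 155.6] [251.9 164.7] [ 0.497 -0.166  0.112]
0.9 [205.1 121.6] [234.6 130.7] [ 0.601 -0.162  0.303]
0.95 [203.  120.9] [232.7 130.1] [ 0.612 -0.161  0.31 ]
1 [200.8 120.3] [230.7 129.6] [ 0.622 -0.161  0.317]
1.05 [198.5 120. ] [228.6 129.3] [ 0.633 -0.161  0.323]
1.1 [196.2 119.8] [226.5 129.3] [ 0.645 -0.16   0.328]
```

Vision gives about 1.0–1.03 and the kinematics 1.03. I'll go slightly further for margin, then hold briefly.

```bash
python3 -m creep '[[0,-0.2,-0.35,0,0,0],[0,-0.08,-0.18,0,0,0],[0,0,0,0,0,0],[0,0,0,0,0,0]]'
python3 -c "
from h import *
hood([.4964,-.1653,.089],[1.05,1,.95,.9,.85])"
```

```text
t: 17.0
tool_pos: [0.6403, -0.1597, 0.3101]
tcp_rot: [-1.551, -0.001, 1.604]
force: [1.1, -0.5, -1.4]
width: 0.127
p [ 0.6403 -0.1597  0.3101] rot [-1.551e+00 -1.000e-03  1.604e+00] F [ 1.1 -0.5 -1.4] M [-0.29 -0.15  0.11] w 0.127 theta 1.096 r 0.2561 t 17.0
1.05 [-0.02  0.35  0.26]
1 [-0.    0.21  0.36]
0.95 [-0.    0.22  0.35]
0.9 [-0.    0.24  0.34]
0.85 [-0.    0.26  0.33]
```

```bash
python3 -m creep '[[0,0.16,0.3,0,0,0],[0,0.17,0.29,0,0,0],[0,0.18,0.28,0,0,0],[0,0.19,0.28,0,0,0],[0,0.2,0.27,0,0,0],[0,0,0,0,0,0]]'
python3 -c "
from h import *
hood([.4964,-.1653,.089],[.85])"
```

```text
t: 17.6
tool_pos: [0.5942, -0.1614, 0.2828]
tcp_rot: [-1.561, -0.001, 1.603]
force: [4.1, -1.4, -6.0]
width: 0.121
p [ 0.5942 -0.1614  0.2828] rot [-1.561e+00 -1.000e-03  1.603e+00] F [ 4.1 -1.4 -6. ] M [-0.48 -1.75  0.08] w 0.121 theta 0.886 r 0.2559 t 17.6
0.85 [-0.02  0.34  0.12]
```

```bash
python3 -m creep '[[0,0.12,0.1,0,0,0],[0,0.11,0.09,0,0,0],[0,0,0,0,0,0],[0,0,0,0,0,0],[0,0,0,0,0,0],[0,0,0,0,0,0]]'
python3 -c "
from h import *
hood([.4964,-.1653,.089],[.85])
T=vision.grab_frame('scene')
cv2.imwrite('pics/end.png',cv2.resize(T['img'][90:225,160:340,::-1],(800,600),interpolation=cv2.INTER_CUBIC))"
```

```text
t: 18.2
tool_pos: [0.588, -0.1617, 0.2778]
tcp_rot: [-1.564, -0.001, 1.604]
force: [0.9, 0.4, 2.1]
width: 0.123
p [ 0.588  -0.1617  0.2778] rot [-1.564e+00 -1.000e-03  1.604e+00] F [0.9 0.4 2.1] M [-0.01 -0.28  0.02] w 0.123 theta 0.855 r 0.2557 t 18.2
0.85 [-0.01  0.17 -0.08]
```

View pics/end.png

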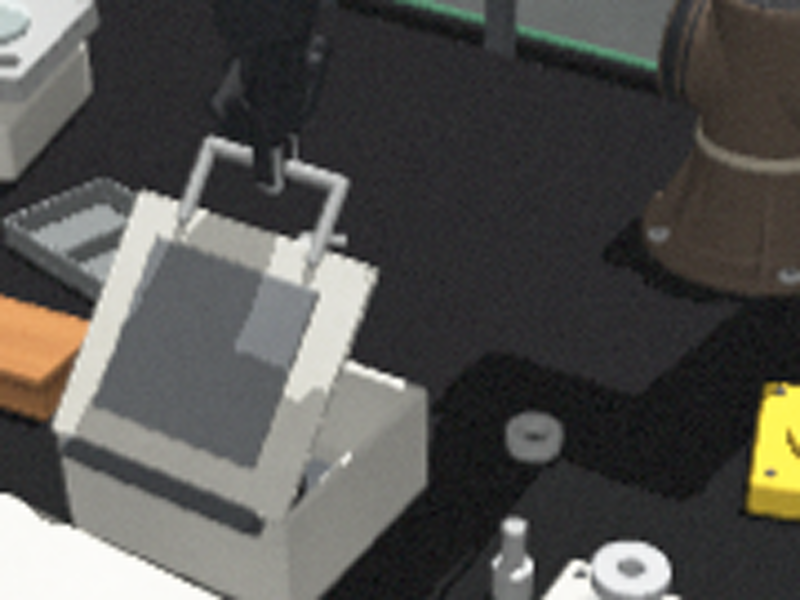

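The bar corners at (210,140) and (347,183) project to about 0.82–0.85 rad, and the kinematics give 0.855, both inside the window. I'll check stillness and hand in.

```bash
python3 -m creep '[[0,0,0,0,0,0],[0,0,0,0,0,0],[0,0,0,0,0,0]]'; python3 -c "
from h import *
hood([.4964,-.1653,.089],[]);print(np.round(manip.state()['joint_velocities'],4))
order.job_done()"
```

```text
t: 18.55
tool_pos: [0.5881, -0.1617, 0.2779]
tcp_rot: [-1.564, -0.001, 1.604]
force: [-0.4, 0.4, 1.7]
width: 0.121
p [ 0.5881 -0.1617  0.2779] rot [-1.564e+00 -1.000e-03  1.604e+00] F [-0.4  0.4  1.7] M [-0.01 -0.27  0.08] w 0.121 theta 0.856 r 0.2557 t 18.55
[ 0.0027  0.002   0.0014  0.0013 -0.0006 -0.0005]
the job is handed in; nothing more can be done
```

I seated the nearer bobbin on the white turntable's spindle and let go of it. Then I took the hood's bar, swung the hood past balance and eased it back to just below balance. I handed the job in at about 18.6 s, still holding the bar.

**Bobbin:** it stopped against the disc within about 2 mm of the expected height. That is inferred from the push-back at that height (32 N upward, 16 N sideways). A picture afterwards showed it upright on the disc. I had no direct reading of its final position. The two cameras disagreed by 2–3 mm on where the spindle was, but the bobbin slid on without side force until it touched the disc.

**Hood:** it peaked at about 1.10 rad by the arm's position (balance is 0.95), and an earlier picture at about 1.0–1.03 rad agreed with the arm. At the end the arm's position gave 0.856 rad and the picture about 0.82–0.85 rad, both inside 0.75–0.935. The arm was still and the gripper closed on the bar.

**Mismatches:** my first grip on the bar was about 8 mm shallow, so I regripped deeper before lifting. The arc radius from the arm's position read about 5 mm large (0.256 m against 0.250 m), probably from small slip or tilt at the bar.

**Other things on the bench:** no move went near them. In the last picture, those in view looked undisturbed; I did not measure their positions again.

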